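# Build the pigment sieve nest

## Task

Set up the sieve nest for grading dry pigment, on the catch pan where the pan stands: the fine sieve on the pan, the medium sieve on that, the coarse sieve on top of it and the knobbed cover last, every foot fully home in the rim below and the column upright. Leave the two bottles and the small tub that stand round the work where they are.

Things in the scene. Friction and masses are not known exactly. Their poses are not given: they have to be found in the camera images.
- catch_pan_rim (a point): catch pan: open round brass dish with a plain closed bottom, no mesh and no foot; 66 mm across the base, 57 mm at the rim, 34 mm high, 0.4 kg, standing loose on the bench. The point is the centre of its mouth, level with the rim; z up. The mouth is 52.6 mm wide inside and takes the foot of any of the other four parts.
- fine_sieve_mid (a point): fine sieve: shallowest of the three round brass-framed sieves, 40 mm high in all, mesh so close it looks like grey cloth, 0.08 kg. Point: its centre, half-way up; z up. Build of all three: a 9 mm high foot, tapered from 45 mm across at the underside to 50 mm; above it a shoulder 61 mm across, from which the frame narrows slightly to 57 mm at the rim; the rim's mouth is 52.6 mm wide inside.
- medium_sieve_mid (a point): medium sieve: middle one in height of the three round brass-framed sieves, 54 mm high in all, square mesh of 4 mm pitch, 0.10 kg, built like the fine sieve. Point: its centre, half-way up; z up. Seated, a part's shoulder rests on the rim below with its 9 mm foot inside that rim, so it adds its height less 9 mm to the column.
- coarse_sieve_mid (a point): coarse sieve: tallest of the three round brass-framed sieves, 68 mm high in all, wide square mesh of 10 mm pitch, 0.12 kg, built like the fine sieve. Point: its centre, half-way up; z up. Grip any sieve across its frame with the fingertips 2 mm or more above its shoulder (11 mm above its underside), so that they stay clear of the rim below.
- cover_mid (a point): cover: flat brass lid 61 mm across with a black upright knob in its middle, 37 mm high in all, 0.07 kg, on the same tapered 9 mm foot as the sieves. Its disc lies 9 to 13 mm above its underside; the knob, an 18 mm thick cylinder by which to grip it, from 13 to 37 mm. Point: its centre, 18.5 mm above its underside; z up.
- thinner_bottle: bystander: white bottle with a red screw cap, 78 mm across, 178 mm high, loose. Origin at the centre of its underside.
- dye_bottle_3: bystander: small green pigment bottle with a black cap, 42 mm across, 97 mm high, loose. Origin at the centre of its underside.
- used_tub_1: bystander: small used ink tub with a blue lid, 70 mm across, 81 mm high, loose. Origin at the centre of its underside.
There are look-alikes about, which are no part of the job. Leave any orange or turquoise look-alike of the part that bears fine_sieve_mid alone.

How it is judged:
By the outcome, as a careful person would: the job done as asked, in the order asked, and still so for the second after the job is handed in, with the robot touching nothing.
It also fails if it takes over 102 s, if anything falls off the work surface, if the arm or the gripper's body presses on something with over 40 N, if the wrist force passes 120 N, or if a joint passes its speed limit or range.

## Robot

A 6-joint arm with a two-finger parallel gripper is mounted at the origin on a cart in front of the work surface, level with it; the furniture and walls round the work are solid. World frame = base frame: x ahead of the robot, y to its left, z up, the work surface at z = 0. Lengths are in m, angles in rad, forces in N, time in s.
With the tool pointing down it reaches from about 0.275 to 1 m from the base axis. Payload 8.4 kg.
Tool frame: the origin (TCP) lies at the very end of the fingers, on their centre line; the grasp point (between the pads) lies 19 mm behind it (ctrl.hold_point_z is the distance from the TCP to the grasp point, in m); z points along the fingers, y is the line along which they close (so a half turn about z gives the same grasp; the last joint's range is limited). The gripper opens to 85 mm and grips with 20 to 120 N. Pads are 22 mm wide; open, the fingers measure 114 mm over their backs; the gripper's body (76 mm by 85 mm) begins 54 mm behind the grasp point. The pads swing forward as they close: fully open they stand 13 mm farther back than shut.
Start: joints at [1.213, 0.353, 1.633, -0, 1.155, -0.002], TCP at [0.218, 0.586, 0.231] pointing down, gripper open.
Joint ranges: [-2.63, 2.63], [-0.92, 2.1], [0.06, 2.66], [-1.3, 4.44], [0, 2.69], [-3.02, 3.02]. Speed limits (rad/s): [2.22, 2.22, 2.79, 3.14, 3.14, 3.14].

## Interface

Orientations are given as a rotation vector (axis times angle).
In Python, from bench import ctrl gives the robot as it stands.
- The arm moves only by the tool apply_moves, never from a script. Its argument "commands" is a list of rows, each an object with "dr": the turn, a rotation vector about the world's x, y, z in units of 360 degrees (1.0 is 360 degrees), a list of three; "slide": the shift along the world's x, y, z in units of 100 cm (1.0 is 100 cm), a list of three; "fingers": the opening, from 0 (shut) to 1 (fully open). In form: [{"dr": [rx, ry, rz], "slide": [tx, ty, tz], "fingers": fingers}, ...]. A call has 1 to 12 rows; each row is the pose to reach, as a shift and turn from the pose commanded when the call began, turning the shorter way round; what a row does not reach only later rows make up. A row lasts 1/8 s, in which the tool goes at most 62.5 mm and 10.7 degrees, less where a joint would pass 70% of its speed; a pose out of reach is approached as far as the arm can. A call with a number of a shift or a turn outside -1 to 1 is refused whole. A call with a gripper value outside its range is refused whole. The fingers move at their own pace and stop on an object; "force" is the grip in N (left out, the last holds). Time passes only in rows, so rows that repeat a pose let the fingers close. It gives the time, the measured TCP pose, the force, the opening and the grip force at its end, in the units of the state.
- ctrl.observe(): the state, without advancing time (a new reading comes with each control period).
- ctrl.grab_frame(name): name is "scene" or "top" or "wrist"; returns the picture (480x640x3 uint8, red, green, blue); there is no depth.
- ctrl.calibration(name): a dict with "fx", "fy", "cx", "cy" (pixels), "R" (3x3) and "t" (3): a world point X has camera coordinates R X + t; the wrist camera has in their place "mount" (4x4, takes a point from camera to tool coordinates, whose origin is the TCP and whose axes are the flange's). Camera axes: x right, y down, z forward; pixel columns grow to the right and rows downward; lengths in m; the calibration is good to about 2 mm. A picture is of the moment at which its call begins: read the wrist's pose just before it. calibration takes no time and is no camera call.
- ctrl.hand_in(): hands the job in; it is judged then, once.
The state is a dict: "time": time; "joint_pos": joint angles; "qd": joint speeds; "joint_efforts": joint torques, N m; "tool_pos": TCP position; "tcp_rot": TCP orientation; "ft_force": force on the tool from outside, world axes, zero at the start; "moment": the same for the moment, N m; "finger_gap": finger opening in m; "finger_force": force on a finger pad.
Only numpy, scipy, OpenCV 4.12 (cv2) and the standard library are available. Lean on these libraries where they do the work, as an engineer would, in place of code of your own. Each camera call takes 0.05 s, during which the arm holds its last target. There are 200 camera calls.

## Working session

There is one attempt and no reset: what is moved stays moved. The work goes in short steps, Python scripts to look and compute and a tool call to move; the robot and the scene stay as the last step left them, time stands still between calls to the robot, and variables do not carry over. Pictures are saved under pics/ and viewed, at most 14 in all, crops included, and the job is handed in when it is done.

Besides the shell and the picture viewer there is one more tool, called by a JSON object that holds its "op" and its "data", one argument or row to a line. apply_moves: Moves the arm, as the interface text tells. Shifts and turns lie within -1 to 1; 1 stands for 100 cm of shift or 360 degrees of turn. Its arguments: {"type":"object","properties":{"commands":{"type":"array","items":{"type":"object","properties":{"dr":{"type":"array","items":{"type":"number","minimum":-1,"maximum":1}},"slide":{"type":"array","items":{"type":"number","minimum":-1,"maximum":1}},"fingers":{"type":"number"}}}},"force":{"type":"number"}},"required":["commands"]}

```bash
mkdir -p pics; ls; python3 - <<'E'
from bench import ctrl
import cv2
print(ctrl.observe())
for n in ("scene","top"):
    cv2.imwrite(f"pics/{n}0.png",ctrl.grab_frame(n)[:,:,::-1])
    print(ctrl.calibration(n))
print(ctrl.calibration("wrist"),ctrl.hold_point_z)
E
```

```text
pics
{'time': 0.0, 'joint_pos': array([ 1.21256023e+00,  3.53665960e-01,  1.63413004e+00, -4.39034925e-05,
        1.15522711e+00, -2.40493516e-03]), 'qd': array([ 0.0021174 ,  0.00037873, -0.00079495,  0.00065546, -0.00060151,
        0.00129948]), 'joint_efforts': array([-7.72493004e-04, -6.05252910e+01, -3.42072701e+01,  2.94650499e-05,
        9.17526602e-03, -4.25556976e-06]), 'tool_pos': array([0.21757701, 0.58538896, 0.23055232]), 'tcp_rot': array([-5.55928177e-01, -3.09179231e+00,  2.22168231e-03]), 'ft_force': array([-0.43287551,  0.25511729,  0.05609138]), 'moment': array([ 0.01044293, -0.0165318 , -0.02806865]), 'finger_force': 0.0, 'finger_gap': 0.08543767123924945}
{'fx': 459.18510580380166, 'fy': 459.18510580380166, 'cx': 318.6223839098909, 'cy': 234.82902369031004, 'R': array([[ 0.67717235, -0.73582292, -0.00149342],
       [-0.50500882, -0.46327781, -0.7282443 ],
       [ 0.53516698,  0.4939011 , -0.685316  ]]), 't': array([-0.40340783,  0.34167596,  0.5945006 ])}
{'fx': 519.7854505786127, 'fy': 519.7854505786127, 'cx': 321.02482287063765, 'cy': 236.6399201252353, 'R': array([[ 0.0297146 , -0.99951562,  0.00925049],
       [-0.99307927, -0.03057274, -0.11339694],
       [ 0.11362482, -0.00581692, -0.9935067 ]]), 't': array([-0.05224803,  0.60075133,  1.14649744])}
{'fx': 367.3508378143369, 'fy': 367.3508378143369, 'cx': 317.79915842042703, 'cy': 241.2345921698141, 'mount': array([[ 8.46834408e-04, -9.64882301e-01, -2.62681229e-01,
         6.53852289e-02],
       [ 9.99999283e-01,  1.03954143e-03, -5.94642151e-04,
         9.39543075e-05],
       [ 8.46827709e-04, -2.62680537e-01,  9.64882490e-01,
        -1.43742555e-01],
       [ 0.00000000e+00,  0.00000000e+00,  0.00000000e+00,
         1.00000000e+00]])} 0.0187
```

View pics/scene0.png

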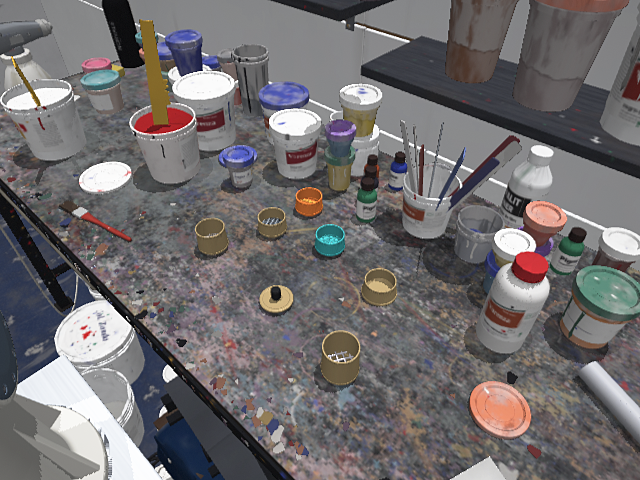

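View pics/top0.png

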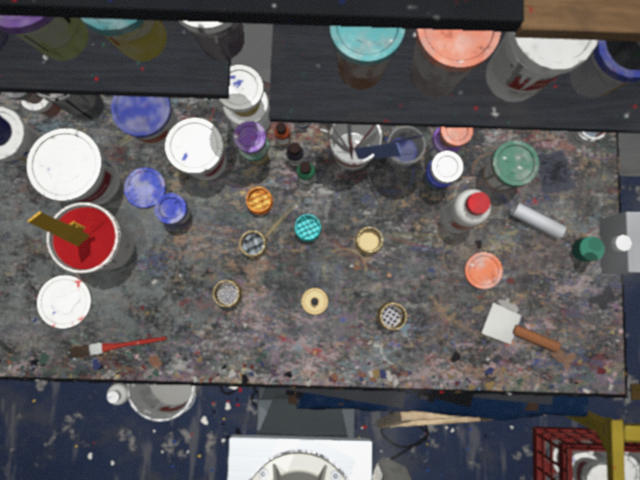

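The scene view shows four brass round parts at (211,237), (271,222), (379,287) and (340,357), and the cover at (276,298). The orange (309,201) and turquoise (330,240) ones are look-alikes. I'll enlarge these to identify which is which.

```bash
python3 - <<'E'
import cv2,numpy as np
s=cv2.imread("pics/scene0.png");t=cv2.imread("pics/top0.png")
a=cv2.resize(s[180:390,180:410],None,fx=3.4,fy=2.8,interpolation=3) 
a=cv2.resize(s[180:390,180:410],None,fx=2.8,fy=2.8,interpolation=3); cv2.imwrite("pics/sc1.png",a)
b=cv2.resize(t[180:340,200:420],None,fx=3.6,fy=3.6,interpolation=3); cv2.imwrite("pics/tc1.png",b)
E
```

```text
(no output)
```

View pics/sc1.png

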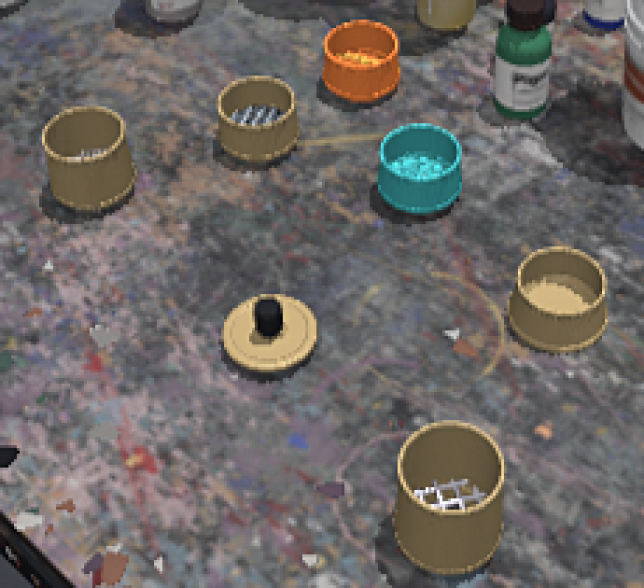

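View pics/tc1.png

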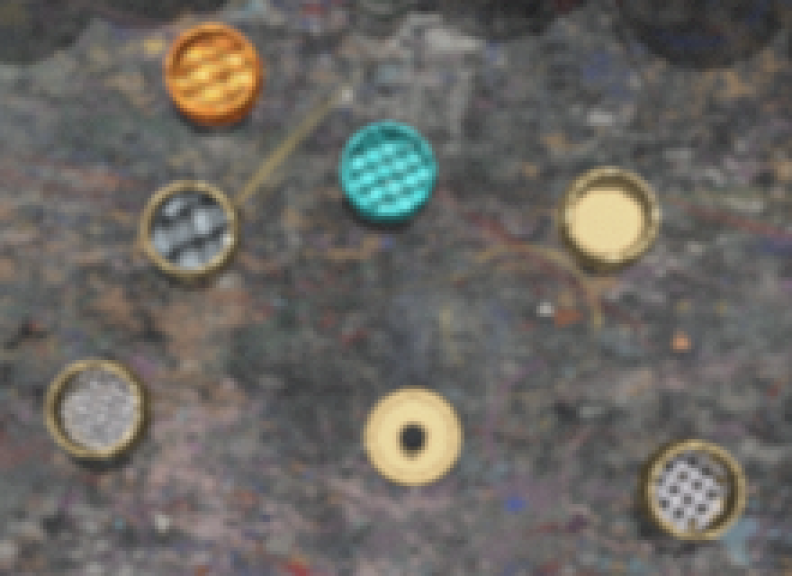

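Fine sieve: (271,222) in scene, shallowest, grey cloth. Medium: (211,237), mid height. Coarse: (340,357), tallest, wide mesh. Pan: (379,287), plain bottom. Cover: (276,298). Orange and turquoise are decoys. Next, triangulate the rims in both views.

```bash
cat > h.py <<'E'
from bench import ctrl
import numpy as np, cv2
from scipy.spatial.transform import Rotation as Ro
def cam(n,st=None):
    c=ctrl.calibration(n)
    if n=="wrist":
        st=st or ctrl.observe()
        R=Ro.from_rotvec(st["tcp_rot"]).as_matrix(); M=np.array(c["mount"])
        Rc=R@M[:3,:3]; o=R@M[:3,3]+st["tool_pos"]
        return c,Rc,o
    return c,c["R"].T,-c["R"].T@c["t"]
def onplane(C,u,v,z):
    c,Rc,o=C; d=Rc@np.array([(u-c["cx"])/c["fx"],(v-c["cy"])/c["fy"],1]); return o+d*(z-o[2])/d[2]
def proj(C,X):
    c,Rc,o=C; p=Rc.T@(np.asarray(X)-o); return c["fx"]*p[0]/p[2]+c["cx"],c["fy"]*p[1]/p[2]+c["cy"]
E
python3 - <<'E'
from h import *
P=dict(fine=(.040,(252.4,243.2),(271.5,216.8)),medium=(.054,(226.5,293.2),(209.4,228)),coarse=(.068,(392.4,315.5),(340.8,346.1)),pan=(.034,(368.8,239.7),(380.4,280.1)),cover=(.013,(314.6,300.8),(275.8,297.6)))
T,S=cam("top"),cam("scene")
for n,(z,a,b) in P.items(): print(n,z,onplane(T,*a,z).round(4),onplane(S,*b,z).round(4))
for n,z,a,b in [("thin",.178,(479,204),(530,267)),("dye",.097,(306,169),(368,182)),("tub",.081,(172,208),(238,156)),]: print(n,onplane(T,*a,z).round(3),onplane(S,*b,z).round(3))
E
```

```text
fine 0.04 [0.5818 0.1202 0.04  ] [0.5828 0.1188 0.04  ]
medium 0.054 [0.4681 0.1705 0.054 ] [0.4681 0.171  0.054 ]
coarse 0.068 [ 0.4307 -0.1939  0.068 ] [ 0.4313 -0.1962  0.068 ]
pan 0.034 [ 0.5984 -0.1428  0.034 ] [ 0.6008 -0.1455  0.034 ]
cover 0.013 [ 0.4568 -0.0239  0.013 ] [ 0.4576 -0.0234  0.013 ]
thin [ 0.662 -0.349  0.178] [ 0.653 -0.353  0.178]
dye [0.742 0.004 0.097] [0.746 0.002 0.097]
tub [0.65  0.294 0.081] [0.644 0.289 0.081]
```

Both views agree to within about 2 mm, and the bystanders are well clear. Moving above the fine sieve with the tool's y along world y.

{"op": "apply_moves", "data": {
  "commands": [
    {"dr": [0,0,0.0567],"slide": [0.364,-0.466,-0.07],"fingers": 1},
    {"dr": [0,0,0.0567],"slide": [0.364,-0.466,-0.07],"fingers": 1},
    {"dr": [0,0,0.0567],"slide": [0.364,-0.466,-0.07],"fingers": 1},
    {"dr": [0,0,0.0567],"slide": [0.364,-0.466,-0.07],"fingers": 1},
    {"dr": [0,0,0.0567],"slide": [0.364,-0.466,-0.07],"fingers": 1},
    {"dr": [0,0,0.0567],"slide": [0.364,-0.466,-0.07],"fingers": 1},
    {"dr": [0,0,0.0567],"slide": [0.364,-0.466,-0.07],"fingers": 1},
    {"dr": [0,0,0.0567],"slide": [0.364,-0.466,-0.07],"fingers": 1},
    {"dr": [0,0,0.0567],"slide": [0.364,-0.466,-0.07],"fingers": 1},
    {"dr": [0,0,0.0567],"slide": [0.364,-0.466,-0.07],"fingers": 1},
    {"dr": [0,0,0.0567],"slide": [0.364,-0.466,-0.07],"fingers": 1},
    {"dr": [0,0,0.0567],"slide": [0.364,-0.466,-0.07],"fingers": 1}
  ],
  "force": 40
}}

```text
time: 1.6
tool_pos: [0.5811, 0.1201, 0.161]
tcp_rot: [0.0, -3.141, -0.0]
ft_force: [-0.1, 0.5, -0.1]
finger_gap: 0.0855
finger_force: 0.0
```

```bash
cat >> h.py <<'E'
def look(fn,x,y,zr,r=.0285,n="wrist"):
    C=cam(n); im=ctrl.grab_frame(n)[:,:,::-1].copy()
    print(np.round(ctrl.observe()["tool_pos"],4))
    cv2.imwrite("pics/raw_"+fn,im)
    p=np.array([proj(C,[x+r*np.cos(a),y+r*np.sin(a),zr]) for a in np.linspace(0,6.283,60)])
    cv2.polylines(im,[np.round(p*8).astype(int)],True,(0,0,255),1,cv2.LINE_AA,3)
    cv2.imwrite("pics/"+fn,im); return C
E
python3 -c "
from h import *
look('w1.png',.582,.1195,.04)"
```

```text
[0.581  0.1205 0.1611]
```

View pics/w1.png

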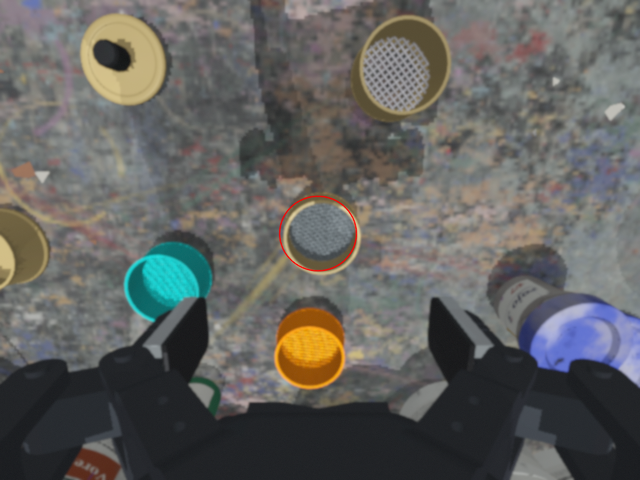

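The wrist view shows the cloth-mesh fine sieve with its rim centre near (321,235), about 2 mm from the prediction in x and y. The medium sieve is at (405,68) with about 4 mm mesh. Descending and gripping.

{"op": "apply_moves", "data": {
  "commands": [
    {"dr": [0,0,0],"slide": [0.0015,0.0018,-0.06],"fingers": 1},
    {"dr": [0,0,0],"slide": [0.0015,0.0018,-0.11],"fingers": 1},
    {"dr": [0,0,0],"slide": [0.0015,0.0018,-0.14],"fingers": 1},
    {"dr": [0,0,0],"slide": [0.0015,0.0018,-0.148],"fingers": 1},
    {"dr": [0,0,0],"slide": [0.0015,0.0018,-0.148],"fingers": 1},
    {"dr": [0,0,0],"slide": [0.0015,0.0018,-0.148],"fingers": 0.5},
    {"dr": [0,0,0],"slide": [0.0015,0.0018,-0.148],"fingers": 0.5},
    {"dr": [0,0,0],"slide": [0.0015,0.0018,-0.148],"fingers": 0.5},
    {"dr": [0,0,0],"slide": [0.0015,0.0018,-0.148],"fingers": 0.5}
  ],
  "force": 40
}}

```text
time: 2.78
tool_pos: [0.5842, 0.122, 0.0153]
tcp_rot: [-0.001, 3.139, 0.001]
ft_force: [-2.7, -0.2, 10.5]
finger_gap: 0.0569
finger_force: 41.2
```

{"op": "apply_moves", "data": {
  "commands": [
    {"dr": [0,0,0],"slide": [0,0,0.03],"fingers": 0.5},
    {"dr": [0,0,0],"slide": [0,0,0.08],"fingers": 0.5},
    {"dr": [0,0,0],"slide": [0,-0.04,0.13],"fingers": 0.5},
    {"dr": [0,0,0],"slide": [0.008,-0.09,0.14],"fingers": 0.5},
    {"dr": [0,0,0],"slide": [0.012,-0.15,0.14],"fingers": 0.5},
    {"dr": [0,0,0],"slide": [0.016,-0.2,0.14],"fingers": 0.5},
    {"dr": [0,0,0],"slide": [0.016,-0.245,0.14],"fingers": 0.5},
    {"dr": [0,0,0],"slide": [0.016,-0.265,0.14],"fingers": 0.5},
    {"dr": [0,0,0],"slide": [0.016,-0.265,0.14],"fingers": 0.5},
    {"dr": [0,0,0],"slide": [0.016,-0.265,0.14],"fingers": 0.5}
  ]
}}

```text
time: 4.03
tool_pos: [0.5992, -0.1423, 0.1534]
tcp_rot: [0.001, -3.142, -0.001]
ft_force: [-0.2, -0.1, -0.7]
finger_gap: 0.0566
finger_force: 43.8
```

```bash
python3 -c "
from h import *
look('w2.png',.599,-.144,.034)
print(ctrl.observe()['finger_gap'])"
```

```text
[ 0.5992 -0.142   0.1534]
0.05669253181728511
```

View pics/w2.png

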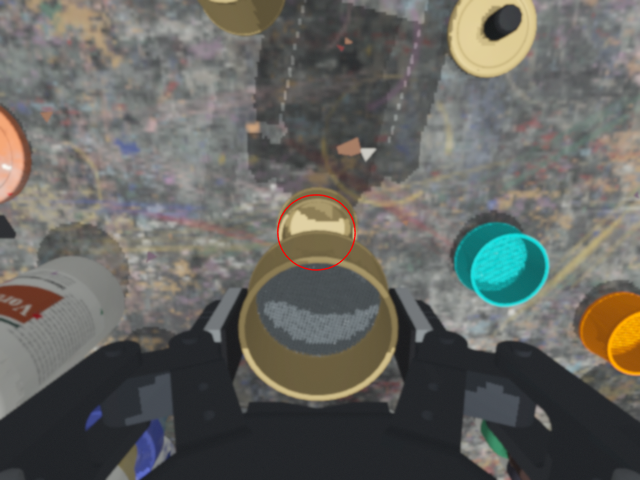

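```bash
python3 - <<'E'
from h import *
C=cam("wrist");st=ctrl.observe();x,y,z=st["tool_pos"]
im=cv2.imread("pics/raw_w2.png")
k=3.4;x0,y0=220,180
cr=cv2.resize(im[y0:y0+175,x0:x0+200+0],None,fx=k,fy=k,interpolation=cv2.INTER_CUBIC)
def ring(cx,cy,zz,r,col):
    p=np.array([proj(C,[cx+r*np.cos(a),cy+r*np.sin(a),zz]) for a in np.linspace(0,6.283,80)])
    p=(p-[x0,y0]+.5)*k-.5
    cv2.polylines(cr,[np.round(p*8).astype(int)],True,col,1,cv2.LINE_AA,3)
ring(.599,-.144,.034,.0285,(0,0,255)); ring(.599,-.144,.034,.0263,(0,0,255)); ring(x,y,z+.0247,.0285,(0,255,0)); ring(x,y,z+.0247,.0263,(0,255,0))
cv2.imwrite("pics/w2c.png",cr)
E
```

```text
(no output)
```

View pics/w2c.png

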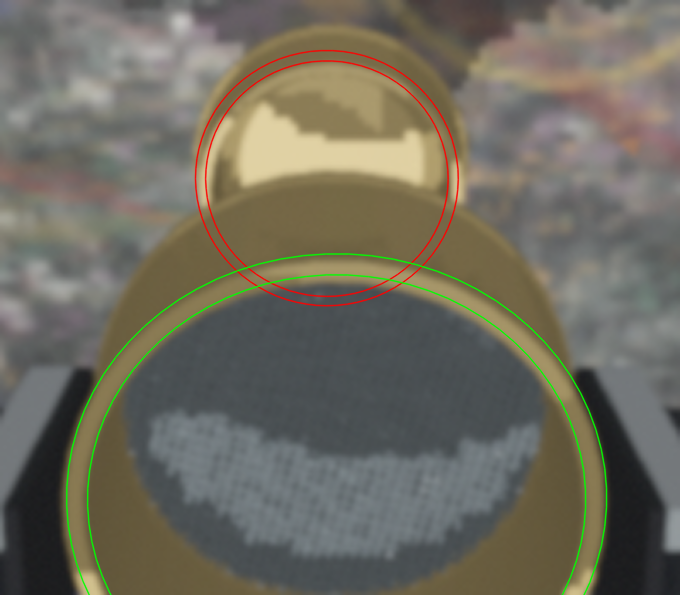

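The held sieve is centred on the TCP (green rings). The pan rim centre is about (0.600, -0.143). Lowering in slow steps.

{"op": "apply_moves", "data": {
  "commands": [
    {"dr": [0,0,0],"slide": [0.001,-0.001,-0.05],"fingers": 0.5},
    {"dr": [0,0,0],"slide": [0.001,-0.001,-0.085],"fingers": 0.5},
    {"dr": [0,0,0],"slide": [0.001,-0.001,-0.1],"fingers": 0.5},
    {"dr": [0,0,0],"slide": [0.001,-0.001,-0.104],"fingers": 0.5},
    {"dr": [0,0,0],"slide": [0.001,-0.001,-0.107],"fingers": 0.5},
    {"dr": [0,0,0],"slide": [0.001,-0.001,-0.109],"fingers": 0.5},
    {"dr": [0,0,0],"slide": [0.001,-0.001,-0.111],"fingers": 0.5},
    {"dr": [0,0,0],"slide": [0.001,-0.001,-0.111],"fingers": 0.5}
  ]
}}

```text
time: 5.08
tool_pos: [0.6003, -0.1444, 0.0425]
tcp_rot: [-0.0, 3.141, -0.0]
ft_force: [0.1, -0.4, -0.9]
finger_gap: 0.0564
finger_force: 43.8
```

{"op": "apply_moves", "data": {
  "commands": [
    {"dr": [0,0,0],"slide": [0,0,-0.0015],"fingers": 0.5},
    {"dr": [0,0,0],"slide": [0,0,-0.0025],"fingers": 0.5},
    {"dr": [0,0,0],"slide": [0,0,-0.003],"fingers": 0.5},
    {"dr": [0,0,0],"slide": [0,0,-0.003],"fingers": 0.5}
  ]
}}

```text
time: 5.58
tool_pos: [0.6003, -0.1444, 0.0403]
tcp_rot: [-0.001, 3.141, -0.0]
ft_force: [-2.8, 1.9, 10.2]
finger_gap: 0.0566
finger_force: 45.1
```

Contact came at exactly the predicted seat height. Releasing and retreating.

{"op": "apply_moves", "data": {
  "commands": [
    {"dr": [0,0,0],"slide": [0,0,0.0015],"fingers": 1},
    {"dr": [0,0,0],"slide": [0,0,0.0015],"fingers": 1},
    {"dr": [0,0,0],"slide": [0,0,0.0015],"fingers": 1},
    {"dr": [0,0,0],"slide": [0,0,0.0015],"fingers": 1},
    {"dr": [0,0,0],"slide": [0,0,0.05],"fingers": 1},
    {"dr": [0,0,0],"slide": [0,0,0.11],"fingers": 1},
    {"dr": [0,0,0],"slide": [0,0,0.12],"fingers": 1},
    {"dr": [0,0,0],"slide": [0,0,0.12],"fingers": 1}
  ]
}}

```text
time: 6.58
tool_pos: [0.6005, -0.1444, 0.1598]
tcp_rot: [-0.001, 3.14, -0.001]
ft_force: [-0.3, 0.0, -0.6]
finger_gap: 0.0853
finger_force: 0.0
```

```bash
python3 - <<'E'
from h import *
x,y=.6003,-.1435
look('w3.png',x,y,.065)
im=cv2.imread("pics/w3.png");S=cam("scene");s=ctrl.grab_frame("scene")[:,:,::-1]
u,v=map(int,proj(S,[.6,-.144,.05]))
a=cv2.resize(im[150:310,240:400],(480,480),interpolation=2)
b=cv2.resize(s[v-40:v+40,u-25:u+25],(300,480),interpolation=2)
cv2.imwrite("pics/m3.png",np.hstack([a,b]))
E
```

```text
[ 0.5997 -0.1442  0.1585]
```

View pics/m3.png

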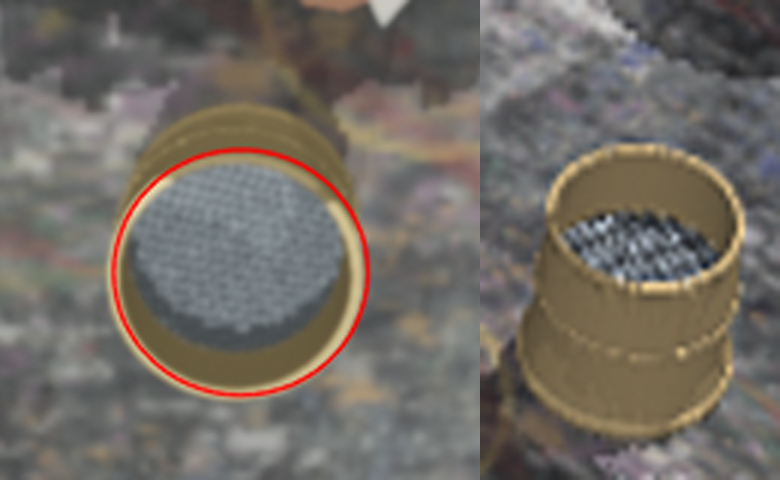

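The fine sieve is seated level on the pan, with the shoulder ring visible and the rim on its prediction. The column is at (0.6003, -0.1444). Next the medium sieve.

{"op": "apply_moves", "data": {
  "commands": [
    {"dr": [0,0,0],"slide": [-0.131,0.3165,0],"fingers": 1},
    {"dr": [0,0,0],"slide": [-0.131,0.3165,0],"fingers": 1},
    {"dr": [0,0,0],"slide": [-0.131,0.3165,0],"fingers": 1},
    {"dr": [0,0,0],"slide": [-0.131,0.3165,0],"fingers": 1},
    {"dr": [0,0,0],"slide": [-0.131,0.3165,0],"fingers": 1},
    {"dr": [0,0,0],"slide": [-0.131,0.3165,0],"fingers": 1},
    {"dr": [0,0,0],"slide": [-0.131,0.3165,0],"fingers": 1},
    {"dr": [0,0,0],"slide": [-0.131,0.3165,0],"fingers": 1},
    {"dr": [0,0,0],"slide": [-0.131,0.3165,0],"fingers": 1}
  ]
}}

```text
time: 7.8
tool_pos: [0.4694, 0.1712, 0.1588]
tcp_rot: [-0.001, -3.141, 0.001]
ft_force: [-0.3, 0.5, 0.6]
finger_gap: 0.0856
finger_force: 0.0
```

```bash
python3 - <<'E'
from h import *
look('w4.png',.469,.1715,.054)
im=cv2.imread("pics/w4.png")
cv2.imwrite("pics/m4.png",cv2.resize(im[150:310,230:410],None,fx=3.5,fy=3.5,interpolation=2))
E
```

```text
[0.4694 0.1712 0.1589]
```

View pics/m4.png

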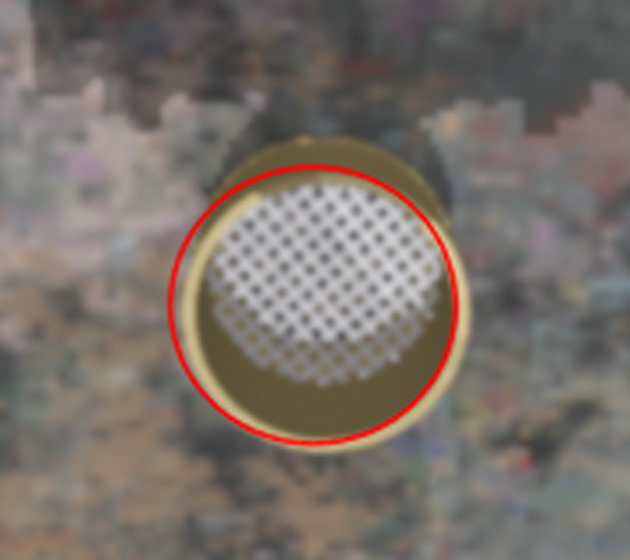

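Square mesh of about 4 mm pitch, so this is the medium sieve. It lies +1.2 mm in x and +2.2 mm in y from the ring. Gripping it.

{"op": "apply_moves", "data": {
  "commands": [
    {"dr": [0,0,0],"slide": [0.001,0.0024,-0.06],"fingers": 1},
    {"dr": [0,0,0],"slide": [0.001,0.0024,-0.11],"fingers": 1},
    {"dr": [0,0,0],"slide": [0.001,0.0024,-0.132],"fingers": 1},
    {"dr": [0,0,0],"slide": [0.001,0.0024,-0.138],"fingers": 1},
    {"dr": [0,0,0],"slide": [0.001,0.0024,-0.138],"fingers": 1},
    {"dr": [0,0,0],"slide": [0.001,0.0024,-0.138],"fingers": 0.5},
    {"dr": [0,0,0],"slide": [0.001,0.0024,-0.138],"fingers": 0.5},
    {"dr": [0,0,0],"slide": [0.001,0.0024,-0.138],"fingers": 0.5},
    {"dr": [0,0,0],"slide": [0.001,0.0024,-0.138],"fingers": 0.5},
    {"dr": [0,0,0],"slide": [0.001,0.0024,-0.138],"fingers": 0.5}
  ]
}}

```text
time: 9.1
tool_pos: [0.4711, 0.1746, 0.023]
tcp_rot: [-0.001, 3.14, 0.001]
ft_force: [-1.6, -2.8, 11.4]
finger_gap: 0.0581
finger_force: 40.3
```

{"op": "apply_moves", "data": {
  "commands": [
    {"dr": [0,0,0],"slide": [0,0,0.03],"fingers": 0.5},
    {"dr": [0,0,0],"slide": [0,0,0.09],"fingers": 0.5},
    {"dr": [0,0,0],"slide": [0.02,-0.05,0.12],"fingers": 0.5},
    {"dr": [0,0,0],"slide": [0.045,-0.1,0.125],"fingers": 0.5},
    {"dr": [0,0,0],"slide": [0.065,-0.155,0.125],"fingers": 0.5},
    {"dr": [0,0,0],"slide": [0.085,-0.21,0.125],"fingers": 0.5},
    {"dr": [0,0,0],"slide": [0.11,-0.265,0.125],"fingers": 0.5},
    {"dr": [0,0,0],"slide": [0.125,-0.305,0.125],"fingers": 0.5},
    {"dr": [0,0,0],"slide": [0.1295,-0.319,0.125],"fingers": 0.5},
    {"dr": [0,0,0],"slide": [0.1295,-0.319,0.125],"fingers": 0.5},
    {"dr": [0,0,0],"slide": [0.1295,-0.319,0.125],"fingers": 0.5}
  ]
}}

```text
time: 10.48
tool_pos: [0.5991, -0.1431, 0.1464]
tcp_rot: [0.002, -3.141, -0.001]
ft_force: [-0.2, 0.5, -1.2]
finger_gap: 0.058
finger_force: 44.1
```

```bash
cat >> h.py <<'E'
def held(fn,und,h,col,zc):
    C=cam("wrist");st=ctrl.observe();x,y,z=st["tool_pos"];print(np.round([x,y,z,st["finger_gap"]],4))
    im=ctrl.grab_frame("wrist")[:,:,::-1].copy()
    im=cv2.resize(im,None,fx=3,fy=3,interpolation=cv2.INTER_CUBIC)
    def ring(cx,cy,zz,r,c):
        p=np.array([proj(C,[cx+r*np.cos(a),cy+r*np.sin(a),zz]) for a in np.linspace(0,6.283,80)])
        cv2.polylines(im,[np.round(((p+.5)*3-.5)*8).astype(int)],True,c,1,cv2.LINE_AA,3)
    ring(*col,zc,.0285,(0,0,255)); ring(x,y,z-und+h,.0285,(0,255,0)); ring(x,y,z-und+h,.0263,(0,255,0))
    cv2.imwrite("pics/"+fn,im[500:1090,570:1340])
E
python3 -c "
from h import *
held('m5.png',.023,.054,(.6003,-.1444),.065)"
```

```text
[ 0.5991 -0.1431  0.1464  0.058 ]
```

View pics/m5.png

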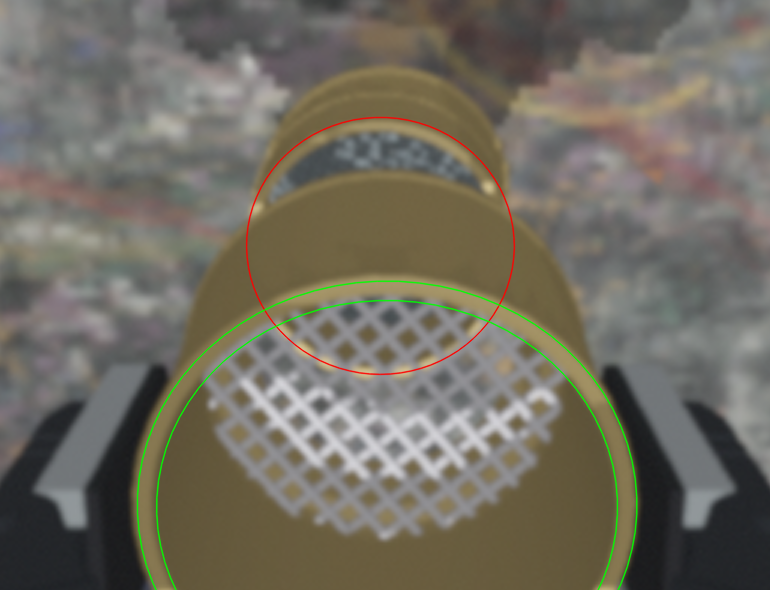

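The held sieve is centred within 0.5 mm, and the fine sieve's rim (seen through the mesh) matches the red ring. Lowering.

{"op": "apply_moves", "data": {
  "commands": [
    {"dr": [0,0,0],"slide": [0.0017,-0.001,-0.03],"fingers": 0.5},
    {"dr": [0,0,0],"slide": [0.0017,-0.001,-0.05],"fingers": 0.5},
    {"dr": [0,0,0],"slide": [0.0017,-0.001,-0.057],"fingers": 0.5},
    {"dr": [0,0,0],"slide": [0.0017,-0.001,-0.059],"fingers": 0.5},
    {"dr": [0,0,0],"slide": [0.0017,-0.001,-0.061],"fingers": 0.5},
    {"dr": [0,0,0],"slide": [0.0017,-0.001,-0.063],"fingers": 0.5},
    {"dr": [0,0,0],"slide": [0.0017,-0.001,-0.065],"fingers": 0.5},
    {"dr": [0,0,0],"slide": [0.0017,-0.001,-0.065],"fingers": 0.5}
  ]
}}

```text
time: 11.52
tool_pos: [0.6013, -0.1455, 0.0813]
tcp_rot: [0.001, -3.141, -0.0]
ft_force: [-0.0, -0.4, -0.8]
finger_gap: 0.0577
finger_force: 44.1
```

{"op": "apply_moves", "data": {
  "commands": [
    {"dr": [0,0,0],"slide": [0,0,-0.0015],"fingers": 0.5},
    {"dr": [0,0,0],"slide": [0,0,-0.0025],"fingers": 0.5},
    {"dr": [0,0,0],"slide": [0,0,-0.003],"fingers": 0.5},
    {"dr": [0,0,0],"slide": [0,0,-0.003],"fingers": 0.5}
  ]
}}

```text
time: 12.02
tool_pos: [0.6016, -0.1455, 0.079]
tcp_rot: [-0.001, 3.141, -0.0]
ft_force: [-2.1, -0.3, 5.3]
finger_gap: 0.0575
finger_force: 44.8
```

Seated at the predicted height. Release, rise and go to the coarse sieve.

{"op": "apply_moves", "data": {
  "commands": [
    {"dr": [0,0,0],"slide": [0,0,0.0015],"fingers": 1},
    {"dr": [0,0,0],"slide": [0,0,0.0015],"fingers": 1},
    {"dr": [0,0,0],"slide": [0,0,0.0015],"fingers": 1},
    {"dr": [0,0,0],"slide": [0,0,0.0015],"fingers": 1},
    {"dr": [0,0,0],"slide": [0,0,0.05],"fingers": 1},
    {"dr": [0,0,0],"slide": [0,0,0.11],"fingers": 1},
    {"dr": [0,0,0],"slide": [-0.04,-0.01,0.11],"fingers": 1},
    {"dr": [0,0,0],"slide": [-0.1,-0.03,0.105],"fingers": 1},
    {"dr": [0,0,0],"slide": [-0.15,-0.045,0.1],"fingers": 1},
    {"dr": [0,0,0],"slide": [-0.168,-0.05,0.1],"fingers": 1},
    {"dr": [0,0,0],"slide": [-0.168,-0.05,0.1],"fingers": 1},
    {"dr": [0,0,0],"slide": [-0.168,-0.05,0.1],"fingers": 1}
  ]
}}

```text
time: 13.52
tool_pos: [0.4351, -0.1956, 0.1788]
tcp_rot: [-0.001, 3.14, -0.001]
ft_force: [-0.4, -0.5, 0.7]
finger_gap: 0.0857
finger_force: 0.0
```

```bash
python3 - <<'E'
from h import *
look('w6.png',.433,-.1955,.068)
im=cv2.imread("pics/w6.png");S=cam("scene");s=ctrl.grab_frame("scene")[:,:,::-1]
u,v=map(int,proj(S,[.601,-.1447,.06]))
b=cv2.resize(s[v-50:v+50,u-25:u+25],(280,560),interpolation=2)
cv2.imwrite("pics/m6.png",np.hstack([cv2.resize(im[150:310,250:390],None,fx=3.5,fy=3.5,interpolation=2),b]))
E
```

```text
[ 0.4351 -0.1955  0.1786]
```

View pics/m6.png

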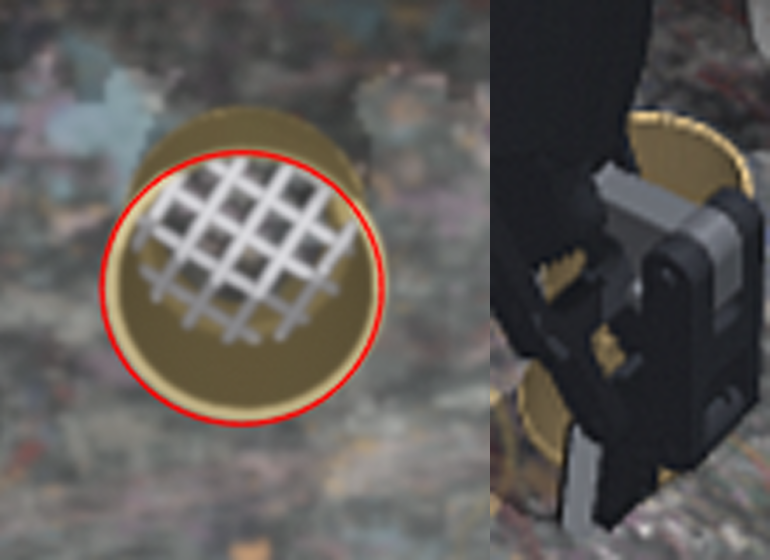

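The wide-mesh coarse sieve is at about (0.4328, -0.195). The scene view of the column is blocked by the arm. Gripping.

{"op": "apply_moves", "data": {
  "commands": [
    {"dr": [0,0,0],"slide": [-0.0021,0.0005,-0.06],"fingers": 1},
    {"dr": [0,0,0],"slide": [-0.0021,0.0005,-0.115],"fingers": 1},
    {"dr": [0,0,0],"slide": [-0.0021,0.0005,-0.142],"fingers": 1},
    {"dr": [0,0,0],"slide": [-0.0021,0.0005,-0.149],"fingers": 1},
    {"dr": [0,0,0],"slide": [-0.0021,0.0005,-0.149],"fingers": 1},
    {"dr": [0,0,0],"slide": [-0.0021,0.0005,-0.149],"fingers": 0.5},
    {"dr": [0,0,0],"slide": [-0.0021,0.0005,-0.149],"fingers": 0.5},
    {"dr": [0,0,0],"slide": [-0.0021,0.0005,-0.149],"fingers": 0.5},
    {"dr": [0,0,0],"slide": [-0.0021,0.0005,-0.149],"fingers": 0.5},
    {"dr": [0,0,0],"slide": [-0.0021,0.0005,-0.149],"fingers": 0.5}
  ]
}}

```text
time: 14.88
tool_pos: [0.4324, -0.1953, 0.031]
tcp_rot: [-0.0, 3.139, -0.001]
ft_force: [-1.4, 1.8, 11.2]
finger_gap: 0.0584
finger_force: 40.5
```

{"op": "apply_moves", "data": {
  "commands": [
    {"dr": [0,0,0],"slide": [0,0,0.03],"fingers": 0.5},
    {"dr": [0,0,0],"slide": [0,0,0.09],"fingers": 0.5},
    {"dr": [0,0,0],"slide": [0,0,0.145],"fingers": 0.5},
    {"dr": [0,0,0],"slide": [0.03,0.01,0.17],"fingers": 0.5},
    {"dr": [0,0,0],"slide": [0.075,0.025,0.17],"fingers": 0.5},
    {"dr": [0,0,0],"slide": [0.12,0.037,0.17],"fingers": 0.5},
    {"dr": [0,0,0],"slide": [0.155,0.046,0.17],"fingers": 0.5},
    {"dr": [0,0,0],"slide": [0.168,0.0505,0.17],"fingers": 0.5},
    {"dr": [0,0,0],"slide": [0.168,0.0505,0.17],"fingers": 0.5},
    {"dr": [0,0,0],"slide": [0.168,0.0505,0.17],"fingers": 0.5}
  ]
}}

```text
time: 16.12
tool_pos: [0.598, -0.1447, 0.1993]
tcp_rot: [0.0, -3.141, -0.0]
ft_force: [0.4, -0.8, -2.2]
finger_gap: 0.0579
finger_force: 44.5
```

```bash
python3 -c "
from h import *
held('m7.png',.031,.068,(.6008,-.1447),.110)"
```

```text
[ 0.598  -0.1447  0.1993  0.0579]
```

View pics/m7.png

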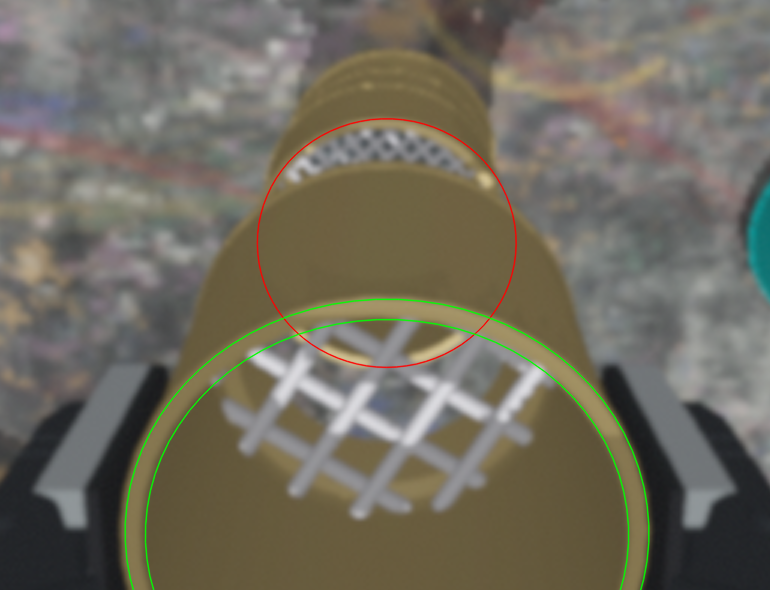

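The medium sieve is seated and level, with its rim on the red ring, and the coarse sieve is centred in the grip. It needs +2.7 mm in x, then lower.

{"op": "apply_moves", "data": {
  "commands": [
    {"dr": [0,0,0],"slide": [0.0025,0,-0.03],"fingers": 0.5},
    {"dr": [0,0,0],"slide": [0.0025,0,-0.05],"fingers": 0.5},
    {"dr": [0,0,0],"slide": [0.0025,0,-0.057],"fingers": 0.5},
    {"dr": [0,0,0],"slide": [0.0025,0,-0.059],"fingers": 0.5},
    {"dr": [0,0,0],"slide": [0.0025,0,-0.061],"fingers": 0.5},
    {"dr": [0,0,0],"slide": [0.0025,0,-0.063],"fingers": 0.5},
    {"dr": [0,0,0],"slide": [0.0025,0,-0.065],"fingers": 0.5},
    {"dr": [0,0,0],"slide": [0.0025,0,-0.065],"fingers": 0.5}
  ]
}}

```text
time: 17.18
tool_pos: [0.6018, -0.1444, 0.1342]
tcp_rot: [0.001, -3.141, -0.0]
ft_force: [0.5, 0.5, -1.4]
finger_gap: 0.0578
finger_force: 44.5
```

{"op": "apply_moves", "data": {
  "commands": [
    {"dr": [0,0,0],"slide": [0,0,-0.0015],"fingers": 0.5},
    {"dr": [0,0,0],"slide": [0,0,-0.0025],"fingers": 0.5},
    {"dr": [0,0,0],"slide": [0,0,-0.003],"fingers": 0.5},
    {"dr": [0,0,0],"slide": [0,0,-0.003],"fingers": 0.5}
  ]
}}

```text
time: 17.68
tool_pos: [0.6021, -0.1445, 0.1319]
tcp_rot: [-0.001, 3.141, -0.0]
ft_force: [-1.2, 0.7, 4.9]
finger_gap: 0.0577
finger_force: 45.1
```

Seated at the predicted height. Releasing and going to the cover.

{"op": "apply_moves", "data": {
  "commands": [
    {"dr": [0,0,0],"slide": [0,0,0.0015],"fingers": 1},
    {"dr": [0,0,0],"slide": [0,0,0.0015],"fingers": 1},
    {"dr": [0,0,0],"slide": [0,0,0.0015],"fingers": 1},
    {"dr": [0,0,0],"slide": [0,0,0.0015],"fingers": 1},
    {"dr": [0,0,0],"slide": [0,0,0.05],"fingers": 1},
    {"dr": [0,0,0],"slide": [0,0,0.11],"fingers": 1},
    {"dr": [0,0,0],"slide": [-0.03,0.02,0.12],"fingers": 1},
    {"dr": [0,0,0],"slide": [-0.08,0.06,0.1],"fingers": 1},
    {"dr": [0,0,0],"slide": [-0.12,0.1,0.06],"fingers": 1},
    {"dr": [0,0,0],"slide": [-0.143,0.1205,0.02],"fingers": 1},
    {"dr": [0,0,0],"slide": [-0.143,0.1205,0.02],"fingers": 1},
    {"dr": [0,0,0],"slide": [-0.143,0.1205,0.02],"fingers": 1}
  ]
}}

```text
time: 19.18
tool_pos: [0.4599, -0.0241, 0.1519]
tcp_rot: [-0.002, 3.14, -0.0]
ft_force: [0.9, 0.0, -0.1]
finger_gap: 0.0854
finger_force: 0.0
```

```bash
python3 - <<'E'
from h import *
C=look('w8.png',.459,-.024,.013,.0305)
im=cv2.imread("pics/w8.png")
p=np.array([proj(C,[.459+.009*np.cos(a),-.024+.009*np.sin(a),.037]) for a in np.linspace(0,6.283,60)])
cv2.polylines(im,[np.round(p*8).astype(int)],True,(0,255,0),1,cv2.LINE_AA,3)
S=cam("scene");s=ctrl.grab_frame("scene")[:,:,::-1]
u,v=map(int,proj(S,[.601,-.1447,.085]))
b=cv2.resize(s[v-70:v+70,u-35:u+35],(280,560),interpolation=2)
cv2.imwrite("pics/m8.png",np.hstack([cv2.resize(im[150:310,250:390],None,fx=3.5,fy=3.5,interpolation=2),b]))
E
```

```text
[ 0.4607 -0.0243  0.1524]
```

View pics/m8.png

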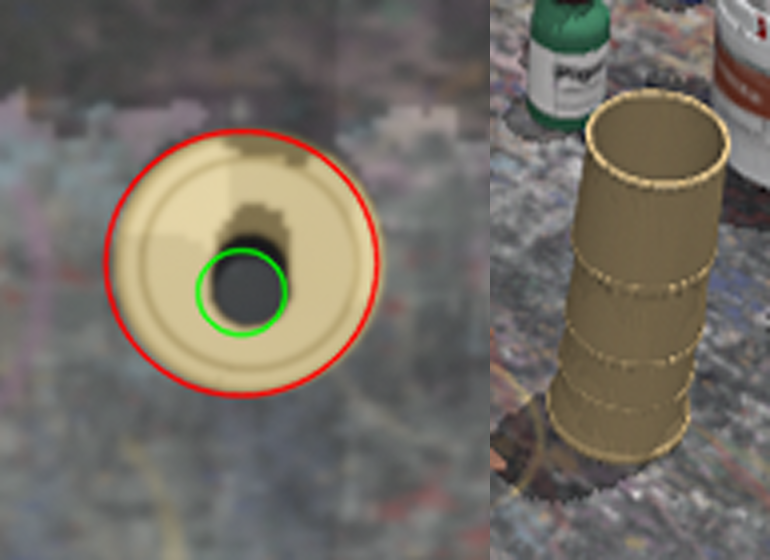

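The column is seated and tight, with all three shoulder lines clean. The cover is about +1 mm in y from the ring. I'll part-close the fingers, descend onto the knob and grip.

{"op": "apply_moves", "data": {
  "commands": [
    {"dr": [0,0,0],"slide": [-0.0016,0.0012,-0.05],"fingers": 0.45},
    {"dr": [0,0,0],"slide": [-0.0016,0.0012,-0.09],"fingers": 0.45},
    {"dr": [0,0,0],"slide": [-0.0016,0.0012,-0.11],"fingers": 0.45},
    {"dr": [0,0,0],"slide": [-0.0016,0.0012,-0.125],"fingers": 0.45},
    {"dr": [0,0,0],"slide": [-0.0016,0.0012,-0.133],"fingers": 0.45},
    {"dr": [0,0,0],"slide": [-0.0016,0.0012,-0.1355],"fingers": 0.45},
    {"dr": [0,0,0],"slide": [-0.0016,0.0012,-0.1355],"fingers": 0.45}
  ],
  "force": 30
}}

```text
time: 20.15
tool_pos: [0.4577, -0.0228, 0.0162]
tcp_rot: [-0.001, 3.141, -0.0]
ft_force: [0.1, 0.3, -0.2]
finger_gap: 0.0386
finger_force: 0.0
```

{"op": "apply_moves", "data": {
  "commands": [
    {"dr": [0,0,0],"slide": [0,0,0],"fingers": 0.1},
    {"dr": [0,0,0],"slide": [0,0,0],"fingers": 0.1},
    {"dr": [0,0,0],"slide": [0,0,0],"fingers": 0.1},
    {"dr": [0,0,0],"slide": [0,0,0],"fingers": 0.1}
  ]
}}

```text
time: 20.65
tool_pos: [0.4577, -0.0228, 0.0164]
tcp_rot: [-0.001, 3.141, -0.0]
ft_force: [-0.5, -0.8, 6.5]
finger_gap: 0.0166
finger_force: 29.2
```

{"op": "apply_moves", "data": {
  "commands": [
    {"dr": [0,0,0],"slide": [0,0,0.03],"fingers": 0.1},
    {"dr": [0,0,0],"slide": [0,0,0.09],"fingers": 0.1},
    {"dr": [0,0,0],"slide": [0,0,0.15],"fingers": 0.1},
    {"dr": [0,0,0],"slide": [0.01,-0.01,0.195],"fingers": 0.1},
    {"dr": [0,0,0],"slide": [0.04,-0.035,0.2],"fingers": 0.1},
    {"dr": [0,0,0],"slide": [0.075,-0.065,0.2],"fingers": 0.1},
    {"dr": [0,0,0],"slide": [0.11,-0.095,0.2],"fingers": 0.1},
    {"dr": [0,0,0],"slide": [0.135,-0.115,0.2],"fingers": 0.1},
    {"dr": [0,0,0],"slide": [0.1425,-0.122,0.2],"fingers": 0.1},
    {"dr": [0,0,0],"slide": [0.1425,-0.122,0.2],"fingers": 0.1},
    {"dr": [0,0,0],"slide": [0.1425,-0.122,0.2],"fingers": 0.1}
  ]
}}

```text
time: 22.02
tool_pos: [0.5987, -0.144, 0.2157]
tcp_rot: [0.001, -3.141, -0.001]
ft_force: [0.1, 0.2, -0.6]
finger_gap: 0.0163
finger_force: 29.5
```

```bash
python3 - <<'E'
from h import *
C=cam("wrist");st=ctrl.observe();x,y,z=st["tool_pos"];print(np.round([x,y,z,st["finger_gap"]],4))
im=cv2.resize(ctrl.grab_frame("wrist")[:,:,::-1],None,fx=3,fy=3,interpolation=2)
def ring(cx,cy,zz,r,c):
    p=np.array([proj(C,[cx+r*np.cos(a),cy+r*np.sin(a),zz]) for a in np.linspace(0,6.283,80)])
    cv2.polylines(im,[np.round(((p+.5)*3-.5)*8).astype(int)],True,c,1,cv2.LINE_AA,3)
ring(.601,-.1447,.169,.0285,(0,0,255)); ring(x,y,z-.0164+.013,.0305,(0,255,0))
cv2.imwrite("pics/m9.png",im[520:1110,570:1340])
E
```

```text
[ 0.5987 -0.144   0.2157  0.0163]
```

View pics/m9.png

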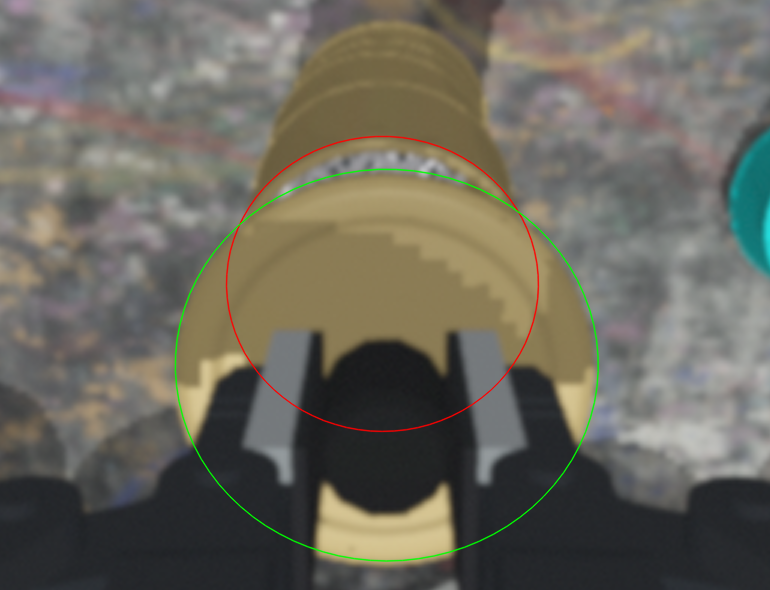

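The cover is level and centred on the TCP to 0.5 mm, and the column rim is on the red ring. Shifting +2 mm in x and lowering.

{"op": "apply_moves", "data": {
  "commands": [
    {"dr": [0,0,0],"slide": [0.002,-0.0005,-0.015],"fingers": 0.1},
    {"dr": [0,0,0],"slide": [0.002,-0.0005,-0.026],"fingers": 0.1},
    {"dr": [0,0,0],"slide": [0.002,-0.0005,-0.029],"fingers": 0.1},
    {"dr": [0,0,0],"slide": [0.002,-0.0005,-0.031],"fingers": 0.1},
    {"dr": [0,0,0],"slide": [0.002,-0.0005,-0.033],"fingers": 0.1},
    {"dr": [0,0,0],"slide": [0.002,-0.0005,-0.035],"fingers": 0.1},
    {"dr": [0,0,0],"slide": [0.002,-0.0005,-0.037],"fingers": 0.1},
    {"dr": [0,0,0],"slide": [0.002,-0.0005,-0.037],"fingers": 0.1}
  ]
}}

```text
time: 23.08
tool_pos: [0.6016, -0.1452, 0.1787]
tcp_rot: [0.001, -3.141, -0.0]
ft_force: [0.6, -0.7, -0.7]
finger_gap: 0.0166
finger_force: 29.5
```

{"op": "apply_moves", "data": {
  "commands": [
    {"dr": [0,0,0],"slide": [0,0,-0.0015],"fingers": 0.1},
    {"dr": [0,0,0],"slide": [0,0,-0.0025],"fingers": 0.1},
    {"dr": [0,0,0],"slide": [0,0,-0.003],"fingers": 0.1},
    {"dr": [0,0,0],"slide": [0,0,-0.003],"fingers": 0.1}
  ]
}}

```text
time: 23.58
tool_pos: [0.602, -0.1453, 0.1762]
tcp_rot: [-0.001, 3.141, -0.0]
ft_force: [-0.4, 0.3, 3.9]
finger_gap: 0.0168
finger_force: 30.0
```

Seated at the predicted 0.176. Releasing, rising and clearing away.

{"op": "apply_moves", "data": {
  "commands": [
    {"dr": [0,0,0],"slide": [0,0,0.001],"fingers": 0.5},
    {"dr": [0,0,0],"slide": [0,0,0.001],"fingers": 0.5},
    {"dr": [0,0,0],"slide": [0,0,0.001],"fingers": 0.5},
    {"dr": [0,0,0],"slide": [0,0,0.02],"fingers": 0.5},
    {"dr": [0,0,0],"slide": [0,0,0.07],"fingers": 0.5},
    {"dr": [0,0,0],"slide": [-0.05,0.05,0.09],"fingers": 0.5},
    {"dr": [0,0,0],"slide": [-0.08,0.1,0.09],"fingers": 0.5},
    {"dr": [0,0,0],"slide": [-0.11,0.15,0.09],"fingers": 0.5},
    {"dr": [0,0,0],"slide": [-0.15,0.2,0.09],"fingers": 0.5},
    {"dr": [0,0,0],"slide": [-0.15,0.2,0.09],"fingers": 0.5},
    {"dr": [0,0,0],"slide": [-0.15,0.2,0.09],"fingers": 0.5}
  ]
}}

```text
time: 24.95
tool_pos: [0.4524, 0.0549, 0.267]
tcp_rot: [-0.003, 3.139, -0.0]
ft_force: [0.2, -0.0, 0.0]
finger_gap: 0.0427
finger_force: 0.0
```

```bash
python3 - <<'E'
from h import *
s=ctrl.grab_frame("scene"); hsv=cv2.cvtColor(s,cv2.COLOR_RGB2HSV); S=cam("scene")
X=(.6012,-.1447)
print("knob top/base pred",[np.round(proj(S,[*X,z]),1) for z in (.197,.173,.025)])
d=(S[1][:,0]*[1,1,0]); d/=np.linalg.norm(d)   # image-right direction, horizontal
def edges(z,r):
    return [round(float(proj(S,[X[0]+k*r*d[0],X[1]+k*r*d[1],z])[0]),1) for k in(-1,1)]
# brass mask row extents against predicted silhouettes
m=((hsv[...,0]>15)&(hsv[...,0]<27)&(hsv[...,1]>80)).astype(np.uint8)
m=cv2.morphologyEx(m,cv2.MORPH_OPEN,np.ones((3,3)))
u0=int(proj(S,[*X,.1])[0])
for z,r in((.173,.0305),(.169,.0305),(.140,.0292),(.112,.0305),(.09,.0292),(.067,.0305),(.05,.0294),(.036,.0305),(.015,.031)):
    v=int(round(proj(S,[*X,z])[1])); c=np.flatnonzero(m[v,u0-50:u0+50])+u0-50
    print(z,v,edges(z,r),c.min() if c.size else None,c.max() if c.size else None)
u,v=map(int,proj(S,[*X,.187])); g=(s[v-20:v+20,u-20:u+20].max(2)<60); ys,xs=np.nonzero(g); print("dark",xs.mean()+u-20,ys.min()+v-20,ys.max()+v-20,len(xs))
# bystanders unchanged?
o=cv2.imread("pics/scene0.png")[:,:,::-1]
for n,(a,b) in dict(thin=(515,305),dye=(367,200),tub=(238,165)).items():
    print(n,np.abs(s[b-20:b+20,a-15:a+15].astype(int)-o[b-20:b+20,a-15:a+15]).mean().round(2))
E
```

```text
knob top/base pred [array([389.7, 210. ]), array([388.1, 221.6]), array([379.7, 283. ])]
0.173 222 [368.8, 407.4] 371 408
0.169 224 [368.7, 407.1] 371 408
0.14 237 [368.2, 404.0] 370 404
0.112 249 [366.2, 402.6] 368 403
0.09 258 [366.0, 400.3] 368 401
0.067 267 [364.4, 399.4] 366 400
0.05 274 [364.3, 397.7] 366 399
0.036 279 [363.2, 397.4] 364 397
0.015 287 [362.2, 396.3] 362 395
dark 390.1918604651163 208 233 172
thin 13.26
dye 16.04
tub 33.46
```

The silhouette matches an upright, fully seated column at every height. The bystander pixel differences may only be arm or shadow, so check them by template shift.

```bash
python3 - <<'E'
from h import *
for cn,P in (("scene",dict(thin=(515,305),dye=(367,200),tub=(238,165),ref=(610,310))),("top",dict(thin=(472,208),dye=(306,169),tub=(172,208)))):
    s=ctrl.grab_frame(cn)[:,:,::-1].copy(); o=cv2.imread(f"pics/{cn}0.png")
    for n,(a,b) in P.items():
        t=o[b-16:b+16,a-14:a+14]; r=cv2.matchTemplate(s[b-26:b+26,a-24:a+24],t,cv2.TM_CCOEFF_NORMED); _,q,_,l=cv2.minMaxLoc(r); print(cn,n,round(q,3),l[0]-10,l[1]-10)
E
```

```text
scene thin 0.999 0 0
scene dye 0.941 0 0
scene tub 0.316 0 0
scene ref 1.0 0 0
top thin 0.999 0 0
top dye 0.992 0 0
top tub 0.997 0 0
```

Nothing has shifted; the tub is only hidden behind the arm in the scene view and reads as unmoved from the top. Handing in.

```bash
python3 -c "
from bench import ctrl
print(ctrl.hand_in())"
```

```text
the job is handed in; nothing more can be done
None
```

The sieve nest stands on the pan where it was: fine, medium, coarse, then the cover, each seated at its expected height. The column measures upright, the bystanders have not moved, and the job was handed in at about 25 s.

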